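# Open the filter unit: snap tab, then lid

## Robot

A 6-joint arm with a two-finger parallel gripper is mounted at the origin on a cart in front of the work surface, level with it; the furniture and walls round the work are solid. World frame = base frame: x ahead of the robot, y to its left, z up, the work surface at z = 0. Lengths are in m, angles in rad, forces in N, time in s.
With the tool pointing down it reaches from about 0.275 to 0.85 m from the base axis. Payload 19 kg.
Tool frame: the origin (TCP) lies midway between the tips of the shut fingers; the grasp point (between the pads) lies 19 mm behind it (env.hold_point_z is the distance from the TCP to the grasp point, in m); z points along the fingers, y is the line along which they close (so a half turn about z gives the same grasp; the last joint's range is limited). The gripper opens to 85 mm and grips with 20 to 120 N. Pads are 22 mm wide; open, the fingers measure 114 mm over their backs; the gripper's body (76 mm by 85 mm) begins 54 mm behind the grasp point. The pads swing forward as they close: fully open they stand 13 mm farther back than shut.
Start: joints at [-1.4, 0.15, 1.437, -0, 1.554, -0.134], TCP at [0.173, -0.548, 0.231] pointing down, gripper open.
Joint ranges: [-2.8, 2.8], [-0.68, 2.1], [0.12, 2.68], [-1.39, 4.53], [0.16, 2.79], [-2.81, 2.81]. Speed limits (rad/s): [1.89, 1.89, 2.22, 3.01, 3.01, 3.01].

## Interface

Orientations are given as a rotation vector (axis times angle).
In Python, from bench import readout, imaging, order, env gives the robot as it stands.
- The arm moves only by the tool arm_command, never from a script. Its argument "moves" is one flat list of numbers, 7 for each row, row after row: the closure, from 0 (fully open) to 1 (shut), then the shift along the tool's x, y, z in cm, then the turn, a rotation vector about the tool's x, y, z in degrees. In form: [claw, x, y, z, wx, wy, wz, claw, x, y, z, wx, wy, wz, ...]. A call has exactly 10 rows; each row is the pose to reach, as a shift and turn from the pose commanded when the call began, along the tool's axes at that moment; what a row does not reach only later rows make up. A row lasts 1/8 s, in which the tool goes at most 62.5 mm and 10.7 degrees, less where a joint would pass 70% of its speed; a pose out of reach is approached as far as the arm can. A call with a gripper value outside its range is refused whole. The fingers move at their own pace and stop on an object; "grip_force" is the grip in N (left out, the last holds). Time passes only in rows, so rows that repeat a pose let the fingers close, or fill a call up. It gives the time, the measured TCP pose, the force, the opening and the grip force at its end, in the units of the state.
- readout.get_obs(): the state, without advancing time (a new reading comes with each control period).
- imaging.snapshot(name): name is "side" or "top" or "wrist"; returns a dict with "color" (420x560x3 uint8, blue, green, red), "range_z" (420x560 float32, m along the optical axis (not along the pixel's ray), 0 where there is no reading), "K" (3x3 intrinsics, pixels), "rvec" (rotation vector, rad) and "tvec" (3), from world to camera coordinates, as OpenCV has them. Camera axes: x right, y down, z forward; pixel columns grow to the right and rows downward; lengths in m; the calibration is good to about 2 mm. A picture is of the moment at which its call begins.
- order.finish_job(): hands the job in; it is judged then, once.
Trained networks look in a picture, given as the dict that the camera call returned (one of the last four; its "shot" number tells which), for a name from the list of things; names that differ only in an ending like _2 or _b are one class to them, and where a whole thing is asked for, a point or a joint stands for the part that bears it (a point fixed in the world has none). Each returns a list of dicts, best first, with "score" (0 to 1); they miss things now and then, are a little off and sometimes report something else, mostly with a low value. They report only what shows in the picture. A call takes as long as a camera call. They do not tell look-alikes from the thing itself.
- imaging.look_for(picture, query): "point" ([column, row] in pixels, amid what is visible of it).
- imaging.regions_of(picture, query): "pixels" (420x560 bool, what is visible of it) and "point" ([column, row] in pixels, amid what is visible of it).
The state is a dict: "t": time; "joint_positions": joint angles; "joint_vel": joint speeds; "joint_efforts": joint torques, N m; "eef_pos": TCP position; "ee_rot": TCP orientation; "contact_force": force on the tool from outside, world axes, zero at the start; "moment": the same for the moment, N m; "opening": finger opening in m; "gripper_force": force on a finger pad.
Only numpy, scipy, OpenCV 4.12 (cv2) and the standard library are available. Lean on these libraries where they do the work, as an engineer would, in place of code of your own. Each camera call takes 0.05 s, during which the arm holds its last target. There are 200 camera calls.

## Task

Open the bench filter unit: press the orange snap tab all the way down to its stop (it stays in), then push the released blue lid along its guides, off its seat and onto the empty deck beyond the tab, until the whole filter opening is uncovered. Only press and push: do not lift the lid, leave it lying flat between the guides, and do not disturb the things standing around.

Things in the scene. Friction and masses are not known exactly. Their poses are not given: they have to be found in the camera images.
- filter_unit: white bench filter unit, fixed to the counter, 266 x 124 mm; its flat deck is 40 mm above the counter. Origin on the counter under the unit, z up; +x is the direction in which the lid slides off, y across. Guide rails 8 mm high at y = +-54 mm run along both sides of the deck. A 14 mm high end stop crosses the far end (near face x = 112 mm). Snap tab at x = 11.5 mm
- seat (a point): centre of the lid's seat, at deck height (unit x = -48 mm, y = 0). Filter opening below it: 74 mm along x, 58 mm along y. Over the seat the rails carry lips (to 11 mm above the deck, inner edges y = +-45 mm) that hold the lid's runners down
- bay (a point): finger bay: point on the open flat deck behind the lid (unit x = -120 mm, y = 0), from x = -145 to -93 mm, where the fingers can stand to push; only two stops 8 mm high near y = +-45 mm, x = -100 mm
- tab_face (a point): centre of the top face of the orange snap tab, a 22 mm (unit x) by 36 mm (unit y) pad whose top stands 12 mm above the deck when out and 3 mm above it when in. It is pressed straight down
- snap_tab (a joint): travel of the snap tab in m: 0 = out (blocks the lid), 0.009 = in (lid released). No spring: a friction catch that needs about 4 N all the way to its hard stop, stays where it is pressed and does not come back by itself
- lid: loose blue lid, 90 mm (x) by 99 mm over its runners, about 0.18 kg; its body is 82 mm wide, from 5 to 26 mm above the deck. Origin at the centre of its underside, at deck height; axes as the unit's. Starts on the seat with about 2 mm of play; can slide about 113 mm in unit +x, over the pressed tab, to the end stop; the opening is clear once its origin passes unit x = 37 mm
- lid_rear (a point): centre of the lid's upright rear face (82 mm wide, faces unit -x, the finger bay), 16 mm above the deck and 10 mm below the lid's top: the place to push
- timer: white bench timer lying beside the unit on its +y side, 62 x 66 x 18 mm, origin at the centre of its underside; bystander
- beaker: empty beaker beside the unit on its -y side, 56 mm across, 70 mm high, origin at the centre of its underside; bystander
- flask: volumetric flask with green stopper, 62 mm across, 172 mm high, origin under it; bystander
- pipette: white pipette with red button lying on the counter, 243 mm long along its x, 31 mm high, origin under it; bystander
There are look-alikes about, which are no part of the job. There is more than one size of the lid; the one meant has the size given above.

How it is judged:
On the way, in this order (a step that is already met when the one before it is completed fails the run):
1. the snap tab is pressed in while the lid is still on its seat (value of joint snap_tab above 0.007 m and x of lid in the frame of filter_unit below -0.03 m), for 0.1 s.
2. the lid is pushed off its seat so that the whole filter opening is uncovered (x of lid in the frame of filter_unit above 0.037 m), for 0.2 s.
At the end, for the whole second after the job is handed in: the snap tab is in (travel over 7 mm); the lid lies still and flat (tilt under 0.1 rad, underside within 6 mm of the deck) between the guides (within 10 mm of the middle), its origin between 37 and 75 mm along the unit's x (it has slid at least 85 mm), so the whole filter opening is uncovered (x of lid in the frame of filter_unit between 0.037 and 0.075 m and z of lid in the frame of filter_unit between 0.036 and 0.046 m and angle between lid's own z axis and vertical below 0.1 rad and value of joint snap_tab above 0.007 m and y of lid in the frame of filter_unit between -0.01 and 0.01 m and linear speed of lid below 0.01 m/s); the robot touches nothing.
It fails at once if the lid is lifted (over 12 mm above the deck) or tipped (over 0.25 rad) (height (world z) of lid above 0.052 m or angle between lid's own z axis and vertical above 0.25 rad).
It fails at once if a bystander (timer, beaker, flask or pipette) is moved by more than 15 mm (distance of any of timer, beaker, flask, pipette from where it was at the start of the episode above 0.015 m).
It also fails if it takes over 48 s, if anything falls off the work surface, if the arm or the gripper's body presses on something with over 40 N, if the wrist force passes 120 N, or if a joint passes its speed limit or range.

## Working session

There is one attempt and no reset: what is moved stays moved. The work goes in short steps, Python scripts to look and compute and a tool call to move; the robot and the scene stay as the last step left them, time stands still between calls to the robot, and variables do not carry over. Pictures are saved under pics/ and viewed, at most 10 in all, crops included, and the job is handed in when it is done.

Besides the shell and the picture viewer there is one more tool, called as name(argument=value, ...) on one line, values as JSON. arm_command: Moves the arm, as the interface text tells. Its arguments: {"type":"object","properties":{"moves":{"type":"array","items":{"type":"number"}},"grip_force":{"type":"number"}},"required":["moves"]}

```bash
mkdir -p pics
cat > h.py <<'E'
import numpy as np, cv2
from bench import readout, imaging, order, env
def world(p,mask=None):
    R=cv2.Rodrigues(np.array(p["rvec"],float))[0]; t=np.array(p["tvec"],float).ravel(); K=np.array(p["K"])
    v,u=np.mgrid[0:420,0:560]; z=p["range_z"]
    c=np.stack([(u-K[0,2])/K[0,0]*z,(v-K[1,2])/K[1,1]*z,z],-1)
    return (c-t)@R
E
python3 - <<'E'
from h import *
o=readout.get_obs(); print({k:np.round(o[k],3) for k in('t','eef_pos','ee_rot','opening')})
for n in('top','side'):
    p=imaging.snapshot(n); cv2.imwrite(f'pics/{n}0.png',p['color']); W=world(p)
    for q in('filter_unit','lid','snap_tab','timer','beaker','flask','pipette'):
        for r in imaging.regions_of(p,q)[:4]:
            m=r['pixels']&(p['range_z']>0)
            if m.sum()<5: continue
            print(n,q,round(r['score'],2),np.round(r['point']),m.sum(),np.round(np.median(W[m],0),3),np.round(np.percentile(W[m],2,axis=0),3),np.round(np.percentile(W[m],98,axis=0),3))
E
```

```text
{'t': np.float64(0.0), 'eef_pos': array([ 0.172, -0.548,  0.231]), 'ee_rot': array([-3.104, -0.477,  0.   ]), 'opening': np.float64(0.085)}
top filter_unit 0.65 [233. 184.] 2755 [0.624 0.006 0.041] [ 0.468 -0.094  0.031] [0.72  0.091 0.055]
top lid 0.75 [297. 196.] 394 [ 0.597 -0.189  0.016] [ 0.565 -0.225 -0.001] [ 0.63  -0.159  0.024]
top lid 0.74 [241. 206.] 911 [ 0.56  -0.018  0.065] [ 0.512 -0.063  0.044] [0.607 0.028 0.073]
top lid 0.74 [289. 254.] 387 [ 0.417 -0.16   0.016] [ 0.385 -0.19  -0.   ] [ 0.448 -0.131  0.023]
top snap_tab 0.49 [232. 187.] 95 [0.614 0.007 0.05 ] [ 0.6   -0.01   0.045] [0.629 0.025 0.057]
top timer 0.66 [192. 203.] 454 [0.582 0.13  0.015] [0.551 0.096 0.005] [0.614 0.163 0.022]
top timer 0.23 [272. 168.] 325 [ 0.688 -0.103  0.012] [ 0.655 -0.128 -0.006] [ 0.707 -0.078  0.073]
top beaker 0.85 [271. 166.] 361 [ 0.687 -0.101  0.008] [ 0.655 -0.128 -0.006] [ 0.708 -0.075  0.073]
top flask 0.56 [372. 175.] 341 [ 0.651 -0.393  0.057] [ 0.629 -0.423  0.024] [ 0.679 -0.371  0.173]
top pipette 0.67 [369. 286.] 539 [ 0.333 -0.395  0.021] [ 0.243 -0.417 -0.007] [
[... 417 characters left out ...]

side lid 0.53 [284. 219.] 372 [ 0.601 -0.182  0.017] [ 0.565 -0.224 -0.   ] [ 0.639 -0.154  0.022]
side snap_tab 0.56 [253. 250.] 97 [0.615 0.014 0.053] [ 0.602 -0.008  0.045] [0.629 0.027 0.056]
side timer 0.31 [294. 169.] 453 [ 0.655 -0.388  0.055] [ 0.631 -0.435  0.002] [ 0.691 -0.368  0.172]
side beaker 0.79 [248. 220.] 473 [ 0.68  -0.089  0.047] [ 0.657 -0.128  0.01 ] [ 0.707 -0.075  0.072]
side beaker 0.35 [247. 262.] 3601 [0.614 0.027 0.041] [ 0.462 -0.093  0.004] [0.724 0.103 0.055]
side flask 0.81 [297. 168.] 433 [ 0.655 -0.388  0.055] [ 0.631 -0.405  0.009] [ 0.681 -0.368  0.17 ]
side pipette 0.72 [378. 199.] 230 [ 0.371 -0.395  0.019] [ 0.328 -0.414  0.008] [ 0.456 -0.38   0.029]
```

View pics/top0.png

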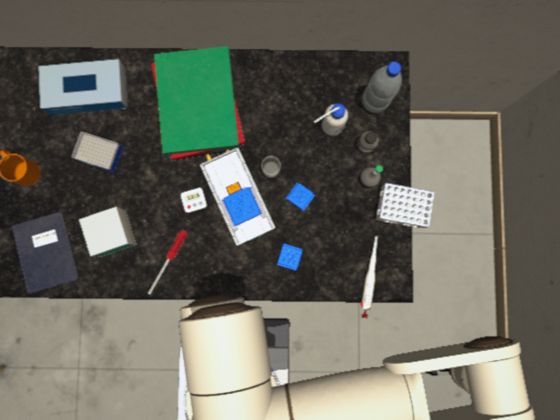

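Run:
```python
import cv2
a=cv2.imread('pics/top0.png')[140:290,160:340]
cv2.imwrite('pics/top0c.png',cv2.resize(a,None,fx=4,fy=4,interpolation=cv2.INTER_CUBIC))
```

```text
(no output)
```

View pics/top0c.png

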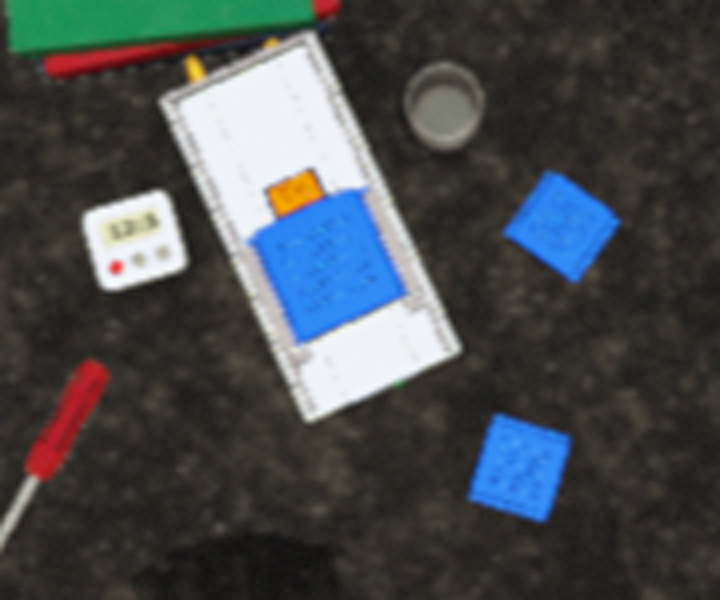

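The picture shows three blue lids: one on the unit at (241,206), and two small ones loose on the counter at (300,196) and (289,256). I choose the one on the unit because of its size and seat. The orange tab is at (233,187), and the other orange things at (190,68) in the crop lie beyond the unit. Next I fit the unit pose.

Run:
```python
from h import *
from scipy.spatial.transform import Rotation as Ro
for n in('top','side'):
    p=imaging.snapshot(n); W=world(p); c=p['color'].astype(int)
    near=(p['range_z']>0)&(np.abs(W[...,0]-.6)<.2)&(np.abs(W[...,1])<.2)
    r=imaging.regions_of(p,'filter_unit')[0]['pixels']&near&(W[...,2]>.03)
    b=near&(c[...,0]>c[...,2]+60)&(W[...,2]>.06)&(W[...,2]<.08)
    og=near&(c[...,2]>c[...,0]+100)&(c[...,1]>70)&(W[...,2]>.045)&(W[...,2]<.06)
    for nm,m in(('unit',r|b|og),('lid',b),('tab',og)):
        P=W[m]; (x,y),s,a=cv2.minAreaRect(P[:,:2].astype(np.float32)); print(n,nm,m.sum(),np.round([x,y,*s],3),round(a,1),'z',np.round(np.median(P[:,2]),3))
o=readout.get_obs();print(Ro.from_rotvec(o['ee_rot']).as_matrix().round(3))
```

```text
top unit 3583 [0.599 0.    0.279 0.124] 25.5 z 0.043
top lid 804 [ 0.561 -0.018  0.09   0.082] 25.7 z 0.065
top tab 82 [0.657 0.032 0.12  0.035] 30.1 z 0.051
side unit 3651 [ 0.598 -0.     0.271  0.128] 24.9 z 0.043
side lid 785 [ 0.562 -0.018  0.088  0.086] 24.5 z 0.067
side tab 79 [0.616 0.009 0.018 0.036] 25.7 z 0.053
[[ 0.954  0.3   -0.   ]
 [ 0.3   -0.954  0.   ]
 [ 0.    -0.    -1.   ]]
```

arm_command(moves=[1,59.4,-39.8,0,0,0,-7.8,1,59.4,-39.8,0,0,0,-7.8,1,59.4,-39.8,0,0,0,-7.8,1,59.4,-39.8,0,0,0,-7.8,1,59.4,-39.8,0,0,0,-7.8,1,59.4,-39.8,0,0,0,-7.8,1,59.4,-39.8,0,0,0,-7.8,1,59.4,-39.8,0,0,0,-7.8,1,59.4,-39.8,0,0,0,-7.8,1,59.4,-39.8,0,0,0,-7.8], grip_force=30)

```text
t: 2.25
eef_pos: [0.5645, -0.0589, 0.2315]
ee_rot: [3.065, 0.687, 0.001]
contact_force: [0.4, -0.7, 1.2]
opening: 0.0003
gripper_force: 0.0
```

arm_command(moves=[1,7.9,-3.9,0,0,0,0,1,7.9,-3.9,0,0,0,0,1,7.9,-3.9,0,0,0,0,1,7.9,-3.9,4,0,0,0,1,7.9,-3.9,8,0,0,0,1,7.9,-3.9,8,0,0,0,1,7.9,-3.9,8,0,0,0,1,7.9,-3.9,8,0,0,0,1,7.9,-3.9,8,0,0,0,1,7.9,-3.9,8,0,0,0])

```text
t: 3.5
eef_pos: [0.6184, 0.0082, 0.1518]
ee_rot: [3.065, 0.687, 0.001]
contact_force: [0.4, -0.5, 0.8]
opening: -0.0
gripper_force: 0.0
```

Run:
```python
from h import *
for n in ('wrist','side'):
    p=imaging.snapshot(n); W=world(p); c=p['color'].astype(int)
    cv2.imwrite(f'pics/{n}1.png',p['color'])
    near=(p['range_z']>0)&(np.abs(W[...,0]-.59)<.15)&(np.abs(W[...,1])<.1)
    b=near&(c[...,0]>c[...,2]+60)&(W[...,2]>.06)&(W[...,2]<.08)
    og=near&(c[...,2]>c[...,0]+100)&(c[...,1]>70)&(W[...,2]>.04)&(W[...,2]<.06)&(W[...,0]<.64)
    for nm,m in(('lid',b),('tab',og)):
        if m.sum()<9: print(n,nm,'none'); continue
        P=W[m]; (x,y),s,a=cv2.minAreaRect(P[:,:2].astype(np.float32)); print(n,nm,m.sum(),np.round([x,y,*s],4),round(a,1),'z',np.round(np.median(P[:,2]),4))
o=readout.get_obs();print(o['eef_pos'],o['t'])
```

```text
wrist lid 3951 [ 0.5744 -0.013   0.0625  0.0821] 25.7 z 0.065
wrist tab 1212 [0.6159 0.0072 0.0209 0.0353] 25.7 z 0.0511
side lid 785 [ 0.5618 -0.018   0.0872  0.086 ] 25.3 z 0.0669
side tab 9 [0.619  0.0127 0.0136 0.0344] 49.9 z 0.051
[0.61826277 0.00822195 0.15151279] 3.6
```

View pics/wrist1.png

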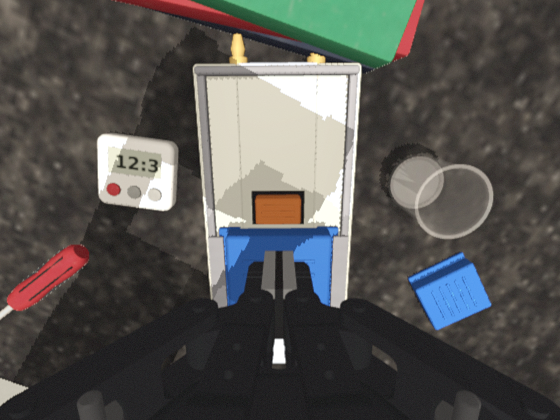

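The wrist view shows the orange tab at (278,209) just ahead of the fingers, with the lid edge at row 228. The fingers are over the tab along unit y, so I press.

arm_command(moves=[1,0,0,4,0,0,0,1,0,0,8,0,0,0,1,0,0,9.5,0,0,0,1,0,0,9.8,0,0,0,1,0,0,10.1,0,0,0,1,0,0,10.4,0,0,0,1,0,0,10.6,0,0,0,1,0,0,10.8,0,0,0,1,0,0,10.9,0,0,0,1,0,0,10.9,0,0,0])

```text
t: 4.85
eef_pos: [0.6186, 0.0082, 0.043]
ee_rot: [3.065, 0.687, 0.001]
contact_force: [0.5, -0.4, 9.6]
opening: -0.0001
gripper_force: 4.8
```

arm_command(moves=[1,0,0,0.1,0,0,0,1,0,0,0.1,0,0,0,1,0,0,0.2,0,0,0,1,0,0,0.2,0,0,0,1,0,0,0.2,0,0,0,1,0,0,0.2,0,0,0,1,0,0,0.2,0,0,0,1,0,0,0.2,0,0,0,1,0,0,0.2,0,0,0,1,0,0,0.2,0,0,0])

```text
t: 6.1
eef_pos: [0.6187, 0.0081, 0.0427]
ee_rot: [3.065, 0.687, 0.003]
contact_force: [-8.9, 0.2, 32.2]
opening: 0.0002
gripper_force: 16.2
```

arm_command(moves=[1,0,0,-2,0,0,0,1,0,0,-6,0,0,0,1,0,0,-9,0,0,0,1,-6,0,-9,0,0,0,1,-12,0,-9,0,0,0,1,-13.4,0,-9,0,0,0,1,-13.4,0,-6,0,0,0,1,-13.4,0,-4,0,0,0,1,-13.4,0,-4,0,0,0,1,-13.4,0,-4,0,0,0])

```text
t: 7.35
eef_pos: [0.4976, -0.0489, 0.0811]
ee_rot: [3.065, 0.687, 0.001]
contact_force: [-0.4, -0.3, -0.1]
opening: -0.0001
gripper_force: 0.0
```

Run:
```python
from h import *
p=imaging.snapshot('wrist'); W=world(p); c=p['color'].astype(int)
cv2.imwrite(f'pics/wrist2.png',p['color'])
b=(c[...,0]>c[...,2]+60)&(W[...,2]>.045)&(W[...,2]<.08)
ex=np.array([.904,.427]);ey=np.array([-.427,.904]);O=np.array([.6053,.0024])
P=W[b];d=P[:,:2]-O;print('lid x',np.percentile(d@ex,[1,99]),'y',np.percentile(d@ey,[1,99]))
og=(c[...,2]>c[...,0]+70)&(W[...,2]>.035)&(W[...,2]<.06)&(np.abs((W[...,:2]-O)@ex)<.05)&(np.abs((W[...,:2]-O)@ey)<.04)
print('tab',og.sum(),np.median(W[og],0) if og.any() else '')
o=readout.get_obs();e=o['eef_pos'];print('tcp unit',(e[:2]-O)@ex,(e[:2]-O)@ey,e[2],o['contact_force'])
```

```text
lid x [-0.09110279 -0.00517853] y [-0.04025858  0.03893004]
tab 800 [0.60880638 0.0039849  0.04201828]
tcp unit -0.11923914138316202 -0.0005065698951539367 0.08129246894709487 [-0.14613383 -0.1886447   0.70510729]
```

View pics/wrist2.png

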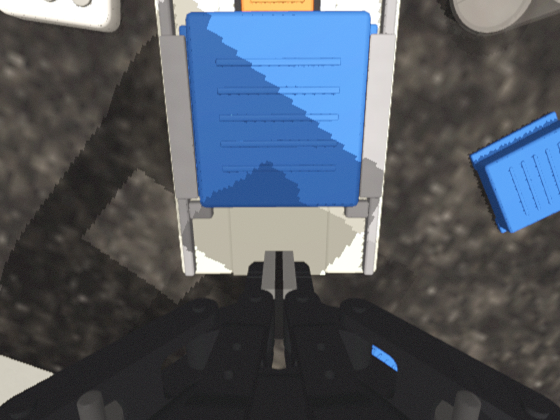

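The tab reads in (z 42 mm) at (277,5), and the lid is still seated with its rear edge at row 205. The fingers are centred over the clear bay, so I go down and start the push.

arm_command(moves=[1,0,0,2,0,0,0,1,0,0,3.3,0,0,0,1,0,0,3.3,0,0,0,1,1,0,3.3,0,0,0,1,1.5,0,3.3,0,0,0,1,2,0,3.3,0,0,0,1,2.5,0,3.3,0,0,0,1,3,0,3.3,0,0,0,1,3.5,0,3.3,0,0,0,1,4,0,3.3,0,0,0])

```text
t: 8.65
eef_pos: [0.5335, -0.0318, 0.0473]
ee_rot: [-3.065, -0.687, 0.0]
contact_force: [-2.6, -1.3, 0.7]
opening: -0.0001
gripper_force: 0.9
```

arm_command(moves=[1,0.8,0,0,0,0,0,1,1.6,0,0,0,0,0,1,2.4,0,0,0,0,0,1,3.2,0,0,0,0,0,1,4,0,0,0,0,0,1,4.8,0,0,0,0,0,1,5.6,0,0,0,0,0,1,6.4,0,0,0,0,0,1,7.1,0,0,0,0,0,1,7.7,0,0,0,0,0])

```text
t: 9.9
eef_pos: [0.6032, 0.0012, 0.0473]
ee_rot: [-3.065, -0.687, 0.0]
contact_force: [-2.1, -0.2, 1.2]
opening: -0.0002
gripper_force: 0.9
```

arm_command(moves=[1,0,0,0,0,0,0,1,0,0,0,0,0,0,1,-1,0,0,0,0,0,1,-3,0,0,0,0,0,1,-4,0,-2,0,0,0,1,-6,0,-6,0,0,0,1,-8,0,-9,0,0,0,1,-8,0,-9,0,0,0,1,-8,0,-9,0,0,0,1,-8,0,-9,0,0,0])

```text
t: 11.15
eef_pos: [0.5302, -0.033, 0.1363]
ee_rot: [-3.065, -0.687, 0.002]
contact_force: [-0.5, 0.2, -0.1]
opening: -0.0002
gripper_force: 0.0
```

Run:
```python
from h import *
ex=np.array([.904,.427]);ey=np.array([-.427,.904]);O=np.array([.6053,.0024])
for n in('wrist','side'):
    p=imaging.snapshot(n); W=world(p); c=p['color'].astype(int)
    cv2.imwrite(f'pics/{n}3.png',p['color'])
    d=W[...,:2]-O
    b=(c[...,0]>c[...,2]+60)&(W[...,2]>.055)&(W[...,2]<.09)&(np.abs(d@ey)<.06)&(np.abs(d@ex)<.15)
    P=W[b];d=P[:,:2]-O;print(n,b.sum(),'lid x',np.percentile(d@ex,[1,99]),'y',np.percentile(d@ey,[1,99]),np.percentile(P[:,2],[5,50,95]))
o=readout.get_obs();e=o['eef_pos'];print('tcp unit',(e[:2]-O)@ex,(e[:2]-O)@ey,e[2],o['contact_force'],o['t'])
```

```text
wrist 10720 lid x [0.00947997 0.05088917] y [-0.04047574  0.03897508] [0.06364615 0.0650668  0.0663322 ]
side 848 lid x [0.01312805 0.0984235 ] y [-0.04100991  0.0419485 ] [0.05956434 0.06691772 0.0699227 ]
tcp unit -0.0828841855890098 -2.2737089700545856e-05 0.13644032098610587 [ 0.59643369  1.22911201 -0.24118409] 11.25
```

View pics/wrist3.png

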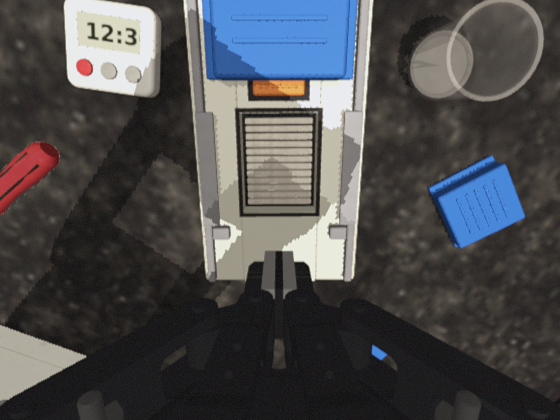

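The filter opening at (279,162) is fully uncovered. The lid lies flat and centred with its rear edge at row 78, so its origin is at about x = 55 mm. The tab is in, the arm is clear, and I hand in.

```bash
python3 -c "
from bench import order
print(order.finish_job())"
```

```text
the job is handed in; nothing more can be done
None
```

The job is handed in: the snap tab is pressed in, and the lid lies flat at about x = 55 mm with the whole filter opening uncovered. The arm is clear and touched none of the bystanders; no verdict came back.

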